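Hold the collar on the shaft flat of the spray turntable

ROBOT

A 6-joint arm with a two-finger parallel gripper is mounted at the origin on the work surface. World frame = base frame: x ahead of the robot, y to its left, z up, the work surface at z = 0. Lengths are in m, angles in rad, forces in N, time in s.
With the tool pointing down it reaches from about 0.375 to 0.9 m from the base axis. Payload 3.1 kg.
Tool frame: the origin (TCP) lies on the centre line of the jaws, within the pads' length; the fingertips stand 8 mm ahead of it and the grasp point (between the pads) lies 11 mm behind it; z points along the fingers, y is the line along which they close (so a half turn about z gives the same grasp; the last joint's range is limited). The gripper opens to 85 mm and grips with 20 to 120 N. Pads are 22 mm wide; open, the fingers measure 114 mm over their backs; the gripper's body (76 mm by 85 mm) begins 54 mm behind the grasp point. The pads swing forward as they close: fully open they stand 13 mm farther back than shut.
Start: joints at [-1.377, 0.527, 1.433, -0, 1.181, -0.178], TCP at [0.227, -0.582, 0.239] pointing down, gripper open.
Joint ranges: [-3.08, 3.08], [-0.75, 2.2], [0.22, 2.44], [-1.43, 4.57], [0, 2.65], [-2.85, 2.85]. Speed limits (rad/s): [2.79, 2.79, 3.14, 3.14, 3.14, 3.14].

INTERFACE

Orientations are given as a unit quaternion [x, y, z, w].
In Python, from station import * gives the robot as it stands.
- The arm moves only by the tool play_rows, never from a script. Its argument "rows" is a list of rows, each a list of 3 entries, a list of its own where there are three numbers: the turn, a rotation vector about the tool's x, y, z in degrees, then the shift along the tool's x, y, z in mm, then the closure, from 0 (fully open) to 1 (shut). In form: [[[ax, ay, az], [dx, dy, dz], jaw], ...]. A call has 1 to 12 rows; each row shifts and turns the commanded pose from where the row before left it, along the tool's axes as they then stand; what a row does not reach is not made up. A row lasts 1/12 s, in which the tool goes at most 41.7 mm and 7.16 degrees, less where a joint would pass 70% of its speed; a pose out of reach is approached as far as the arm can. A call with a gripper value outside its range is refused whole. The fingers move at their own pace and stop on an object; "grip_force" is the grip in N (left out, the last holds). Time passes only in rows, so rows that do not move let the fingers close. It gives the time, the measured TCP pose, the force, the opening and the grip force at its end, in the units of the state.
- sense(): the state, without advancing time (a new reading comes with each control period).
- snapshot(name): name is "side" or "top"; returns (picture, depth): 384x512x3 uint8, red, green, blue; 384x512 float32, m along the optical axis (not along the pixel's ray), 0 where there is no reading.
- get_calibration(name): a dict with "vfov" (degrees; the focal length in pixels is half the picture's height over the tangent of half this angle, whatever the lens; pixels are square), "cx", "cy" (the principal point, pixels), "xyz" and "attitude" of the camera in the world. Camera axes: x right, y down, z forward; pixel columns grow to the right and rows downward; lengths in m; the calibration is good to about 2 mm. A picture is of the moment at which its call begins. get_calibration takes no time and is no camera call.
- sign_off(): hands the job in; it is judged then, once.
The state is a dict: "t": time; "q": joint angles; "qd": joint speeds; "tau": joint torques, N m; "tcp_pos": TCP position; "tool_rot": TCP orientation; "force": force on the tool from outside, world axes, zero at the start; "ft_torque": the same for the moment, N m; "finger_gap": opening from 0.0 (shut) to 1.0 (fully open); "gripper_force": force on a finger pad.
Only numpy, scipy, OpenCV 4.12 (cv2) and the standard library are available. Lean on these libraries where they do the work, as an engineer would, in place of code of your own. Each camera call takes 0.05 s, during which the arm holds its last target. There are 200 camera calls.

TASK

Turn the upright shaft of the turntable drive until one of its two set-screw flats faces the guide tube with the hex driver, then slip the collar (the ring with the screw) over the shaft with its screw pointing at the guide tube. Hold the collar there level, its top flush with the end of the shaft and not resting on anything below, and finish still holding it, so that a colleague can tighten the screw. Leave the plain sleeve and the other things on the desk where they are.

Things in the scene. Friction and masses are not known exactly. Their poses are not given: they have to be found in the camera images.
- stand: Turntable drive, fixed to the desk: grey base plate 180 x 110 x 12 mm, white gearbox 92 x 92 mm (top at 42 mm), round boss 38 mm in diameter (top at 52 mm), and from it the vertical steel shaft up to 105 mm. Origin on the shaft axis at desk level, z up, x points from the shaft to the guide tube.
- guide_mouth (a point): Mouth of the guide tube, 88 mm from the shaft axis and 91 mm above the desk. The tube (18 mm diameter, 36 mm long, on a post 30 mm wide) lies level and points at the shaft; the hex driver's black handle sticks out of its other end, to 202 mm from the shaft axis.
- shaft_end (a point): Centre of the shaft's upper end, 105 mm above the desk; does not turn with it. Shaft: 26 mm diameter, two opposite flats all along, 15 mm across flats, each 21 mm wide (the end looks like a bar with round ends). Turns endlessly both ways, friction 0.06 N m, stays where left. Its angle is not reported: see or feel it. At the start the flats are 52 to 90 deg (either way) from facing the guide.
- shaft_grip (a point): Point on the shaft's axis 12 mm below its end, a good height to pinch it from above; does not turn with it. Fingers closed squarely on the flats stop 15 mm apart; at an angle p from square they stop 26 mm x cos(54.8 deg - p) apart, and beyond 54.8 deg 26 mm. 25 N is enough to feel, 60 N to turn it.
- collar: Loose dark steel collar, 48 mm outer and 30 mm bore diameter, 28 mm high, about 160 g, lying flat. Origin at the centre of its underside, z up, its set screw along +x, 14 mm up. The 8 mm thick screw tip reaches into the bore to 9 mm from the centre, so the collar passes over the shaft only where the tip meets a flat (within about 15 deg), with 2 mm of play all round.
- collar_top (a point): Centre of the collar's top face, 28 mm above its underside.
- screw_head (a point): Outer end of the collar's screw head (11 mm diameter, stands 10 mm out of the collar), 34 mm from the collar's axis on its +x side, 14 mm above the underside.
- sleeve: Plain dark steel sleeve without a screw, 48 mm outer, 30 mm bore diameter, 20 mm high; origin at the centre of its underside. Not needed; it may lie in either of the two places.
- jar_a: Paint jar, 40 mm diameter, 42 mm high; origin under its centre. Leave alone.
- jar_b: Paint jar like jar_a. Leave alone.
- jar_c: Paint jar like jar_a. Leave alone.
- thinner: Thinner bottle, 64 mm diameter, 150 mm high; origin under its centre. Leave alone.
- cup: Small steel mixing cup, 48 mm diameter, 40 mm high; origin under its centre. Leave alone.
- airbrush: Airbrush lying along its x axis, 145 mm long, up to 22 mm high; origin under its middle. Leave alone.
Mind the look-alikes: they are no part of the job. What is shaped like the collar but blue or yellow is not meant.

How it is judged:
On the way:
1. the collar is lifted clear of the desk in the fingers (height (world z) of collar above 0.04 m and contact force between the fingers and collar above 1 N), for 0.2 s.
At the end, for the whole second after the job is handed in: The collar is around the shaft (axes within 4 mm, tilt under 0.12 rad), its top within 4 mm of the shaft's end in height, so its screw tip lies over a flat and it hangs clear of the boss; its screw points at the guide tube within 0.2 rad; the fingers grip it (over 2 N) and it is still (horizontal distance between collar_top and shaft_end below 0.004 m and z of collar_top in the frame of stand between 0.101 and 0.109 m and angle between collar's own z axis and vertical below 0.12 rad and angle between the x axis of collar and the x axis of stand, either way round below 0.2 rad and x of screw_head in the frame of stand above 0.02 m and contact force between the fingers and collar above 2 N and linear speed of collar below 0.02 m/s); the arm keeps its last pose, push and grip.
It fails at once if the plain sleeve or any other thing on the desk is moved by more than 30 mm (distance of any of sleeve, jar_a, jar_b, jar_c, thinner, cup, airbrush from where it was at the start of the episode above 0.03 m).
It also fails if it takes over 51 s, if anything falls off the work surface, if the arm or the gripper's body presses on something with over 40 N, if the wrist force passes 120 N, or if a joint passes its speed limit or range.

## Working session

There is one attempt and no reset: what is moved stays moved. The work goes in short steps, Python scripts to look and compute and a tool call to move; the robot and the scene stay as the last step left them, time stands still between calls to the robot, and variables do not carry over. Pictures are saved under pics/ and viewed, at most 10 in all, crops included, and the job is handed in when it is done.

Besides the shell and the picture viewer there is one more tool, called after ">>>" as a command line: name --argument value ..., lists and objects as JSON in quotes. play_rows: Moves the arm, as the interface text tells. Its arguments: {"type":"object","properties":{"rows":{"type":"array","items":{"type":"array"}},"grip_force":{"type":"number"}},"required":["rows"]}

```bash
mkdir -p pics; ls; python3 - <<'E'
from station import *
import cv2,numpy as np
s=sense(); print(s)
for n in ("side","top"):
    p,d=snapshot(n); np.save(f"{n}_d.npy",d); cv2.imwrite(f"pics/{n}0.png",p[:,:,::-1]); print(n,get_calibration(n))
E
```

```text
pics
{'t': 0.0, 'q': array([-1.37750313e+00,  5.28474743e-01,  1.43392815e+00, -2.38456296e-06,
        1.18141027e+00, -1.78518712e-01]), 'qd': array([-2.70491921e-05,  1.20451598e-03,  1.52119225e-03, -8.44258221e-04,
       -7.44800008e-04,  3.05844226e-03]), 'tau': array([ 3.19894407e-04, -4.42341828e+01, -1.78025651e+01, -1.98696875e-04,
        8.45996401e-03, -1.38157031e-05]), 'tcp_pos': array([ 0.22694123, -0.58157368,  0.23832012]), 'tool_rot': array([ 9.82768511e-01,  1.84837285e-01, -9.30415167e-06, -1.11021752e-03]), 'force': array([-0.49592047,  0.01543246, -0.28357063]), 'ft_torque': array([ 0.04554039,  0.02061233, -0.03673193]), 'gripper_force': 0.0, 'finger_gap': 1.0016347901056664}
side {'vfov': 46.8635909663151, 'cx': 257.1293319045923, 'cy': 184.15996290664086, 'xyz': array([ 0.30363079, -0.82661167,  0.7719234 ]), 'attitude': array([ 0.89107509, -0.13058307,  0.05564185, -0.43108842])}
top {'vfov': 45.24141420215981, 'cx': 253.9662795262394, 'cy': 191.85642481211104, 'xyz': array([0.4202751 , 0.04664425, 1.24096726]), 'attitude': array([-0.70274013,  0.70994184, -0.03135205,  0.0339993 ])}
```

View pics/side0.png

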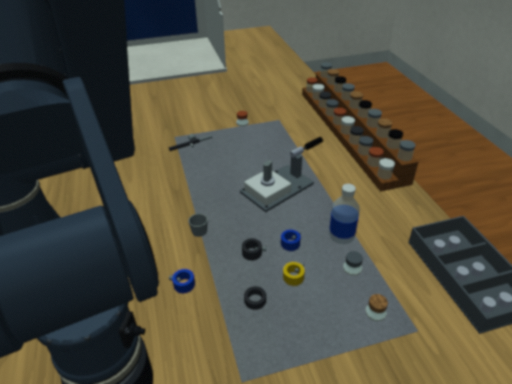

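View pics/top0.png

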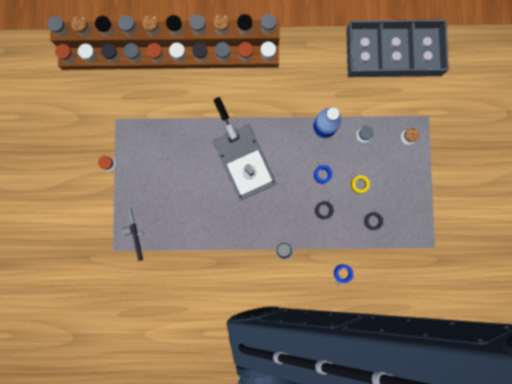

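The side view shows the collar with its screw at (252,249), the sleeve at (255,297) and the shaft at (267,170). In the top view the collar is at (324,210), the shaft at (249,171), the guide at (232,130) and the driver handle at (220,105).

```bash
cat > h.py <<'E'
from station import *
import cv2,numpy as np
from scipy.spatial.transform import Rotation as R
def cal(n):
    c=get_calibration(n); f=192/np.tan(np.radians(c["vfov"]/2)); return f,c["cx"],c["cy"],np.array(c["xyz"]),R.from_quat(c["attitude"])
def ray(n,u,v,z):
    f,cx,cy,o,r=cal(n); d=r.apply([(u-cx)/f,(v-cy)/f,1]); return o+d*(z-o[2])/d[2]
def proj(n,p):
    f,cx,cy,o,r=cal(n); q=r.inv().apply(np.array(p)-o); return np.array([cx+f*q[0]/q[2],cy+f*q[1]/q[2]])
def crop(p,u,v,w,h,k,name):
    cv2.imwrite(name,cv2.resize(p[v-h:v+h,u-w:u+w,::-1],None,fx=k,fy=k,interpolation=cv2.INTER_CUBIC))
E
python3 - <<'E'
from h import *
s=cv2.imread("pics/side0.png")[:,:,::-1]; t=cv2.imread("pics/top0.png")[:,:,::-1]
A=lambda p,u,v: cv2.resize(p[v-25:v+25,u-33:u+33,::-1],(400,300),interpolation=cv2.INTER_CUBIC)
cv2.imwrite("pics/c1.png",np.vstack([np.hstack([A(t,324,210),A(s,255,250)]),np.hstack([A(t,244,165),A(s,275,170)])]))
# white gearbox top, dark rings
w=(t.min(2)>150).astype(np.uint8); w[:, :200]=0; w[:130]=0; w[210:]=0; w[:,290:]=0
c=max(cv2.findContours(w,0,2)[0],key=cv2.contourArea); r=cv2.minAreaRect(c); print(r, ray("top",*r[0],.042))
b=cv2.boxPoints(r); print([ray("top",*x,.042)[:2].round(4) for x in b])
for n,im,z in (("top",t,.028),("side",s,.028)):
    k=((im.max(2)<62)).astype(np.uint8)
    for c in cv2.findContours(k,0,2)[0]:
        a=cv2.contourArea(c)
        if 60<a<900:
            (x,y),rr=cv2.minEnclosingCircle(c); M=cv2.moments(c);print(n,round(x),round(y),a,rr,M['m10']/M['m00'],M['m01']/M['m00'],ray(n,x,y,z).round(4))
E
```

```text
((248.9589080810547, 172.1095733642578), (34.92496871948242, 35.421531677246094), 65.55604553222656) [0.58363002 0.06319776 0.042     ]
[array([0.607 , 0.1244]), array([0.6451, 0.0392]), array([0.5604, 0.0023]), array([0.5227, 0.087 ])]
top 404 380 218.5 24.6273193359375 396.7841342486651 380.045766590389 [ 0.0469 -0.3274  0.028 ]
top 346 374 505.5 26.100866317749023 347.8925156610616 372.02242004615886 [ 0.0642 -0.1805  0.028 ]
top 297 361 308.5 18.7838134765625 297.82171799027554 361.12479740680715 [ 0.0986 -0.0556  0.028 ]
top 255 352 264.0 18.384876251220703 255.36742424242425 351.6666666666667 [0.1208 0.0521 0.028 ]
top 221 109 110.0 11.432539939880371 220.96363636363637 108.63636363636364 [0.7583 0.1368 0.028 ]
top 397 73 303.5 48.041748046875 397.20483250961007 73.10488742449203 [ 0.8516 -0.3395  0.028 ]
top 200 42 177.0 17.507240295410156 200.57344632768363 46.64312617702448 [0.9461 0.1923 0.028 ]
top 109 42 294.5 21.00605010986328 108.50820599886814 47.01414827391058 [0.9491 0.4422 0.028 ]
top 366 25 111.5 13.647443771362305 365.24962630792226 25.095665171898354 [ 0.9875 -0.
[... 969 characters left out ...]
 0.3767 -0.0137  0.028 ]
side 268 172 63.5 7.43313455581665 267.31233595800524 172.22309711286087 [0.5998 0.1185 0.028 ]
side 295 167 168.5 10.356380462646484 295.7467853610286 166.37586547972305 [0.6829 0.1185 0.028 ]
side 184 144 85.5 15.182326316833496 185.62378167641324 143.58479532163742 [0.3996 0.3274 0.028 ]
side 313 143 84.5 9.871832847595215 313.0315581854043 142.9171597633136 [0.7744 0.2158 0.028 ]
side 395 134 119.5 7.43313455581665 394.88005578800556 134.03486750348674 [1.0403 0.1911 0.028 ]
side 361 101 97.0 10.772775650024414 363.7216494845361 103.64776632302404 [1.0359 0.4154 0.028 ]
side 337 78 78.5 8.944372177124023 339.07643312101914 79.38004246284501 [1.0341 0.6129 0.028 ]
```

View pics/c1.png

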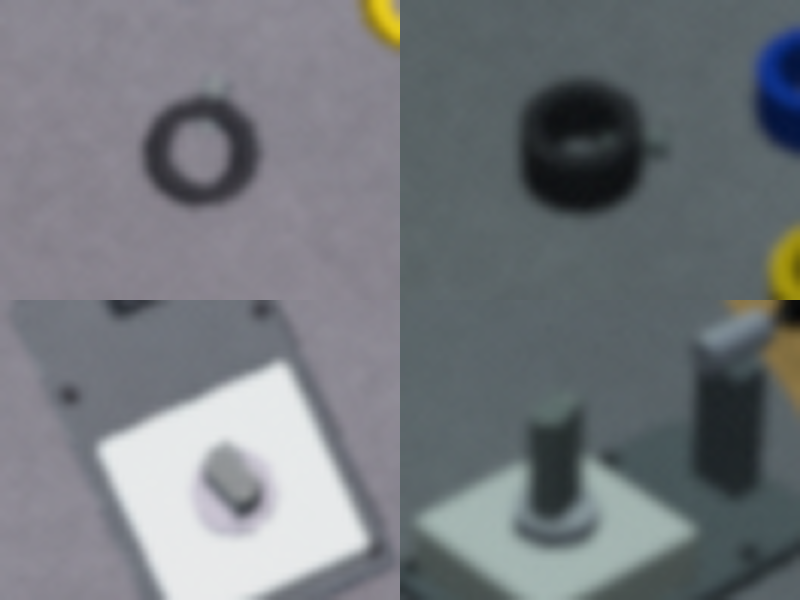

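The crops show the collar's screw pointing nearly straight up in the top image, about -11° world yaw. The shaft's bar runs from upper left to lower right. I'll measure both from depth.

```bash
cat >> h.py <<'E'
def cloud(n,d):
    f,cx,cy,o,r=cal(n); v,u=np.indices(d.shape); m=d>0; P=np.stack([(u-cx)/f*d,(v-cy)/f*d,d],-1)
    return (r.apply(P.reshape(-1,3))+o).reshape(*d.shape,3),m
def axis(q):
    c=q.mean(0); w,V=np.linalg.eigh(np.cov((q-c).T)); return c.round(4),np.sqrt(w).round(4),np.degrees(np.arctan2(V[1,1],V[0,1])).round(1)
E
python3 - <<'E'
from h import *
for n in ("top","side"):
    d=np.load(n+"_d.npy"); P,m=cloud(n,d); t=cv2.imread(f"pics/{n}0.png")
    X=P[...,:2]; z=P[...,2]
    near=np.linalg.norm(X-[.584,.063],axis=-1)<.022
    k=m&near&(z>.098); print(n,"shaft",k.sum(),z[k].mean().round(4),axis(X[k]))
    g=m&(z>.092)&(np.linalg.norm(X-[.584,.063],axis=-1)<.21)&(np.linalg.norm(X-[.584,.063],axis=-1)>.06); print("guide",g.sum(),axis(X[g]))
    c=m&(np.linalg.norm(X-[.478,-.125],axis=-1)<.06)&(z>.022); q=X[c]; print("collar",c.sum(),z[c].mean(),(q.min(0)+q.max(0))/2,np.ptp(q,axis=0),axis(q))
    c=m&(np.linalg.norm(X-[.478,-.125],axis=-1)<.06)&(z>.012); q=X[c]; ctr=cv2.minEnclosingCircle(q.astype(np.float32)); print(ctr)
E
```

```text
top shaft 63 0.1058 (array([0.5841, 0.0636]), array([0.0044, 0.0073]), np.float64(-137.5))
guide 296 (array([0.7177, 0.1202]), array([0.022 , 0.0386]), np.float64(-135.5))
collar 168 0.028325968381594 [ 0.48826022 -0.13210376] [0.05291947 0.04506077] (array([ 0.4848, -0.1324]), array([0.0138, 0.0142]), np.float64(148.5))
((0.4899889826774597, -0.1333884298801422), 0.0286316629499197)
side shaft 38 0.1019 (array([0.5821, 0.0593]), array([0.0043, 0.0081]), np.float64(-137.2))
guide 139 (array([0.7163, 0.1179]), array([0.0045, 0.0347]), np.float64(-156.5))
collar 158 0.024892734050682395 [ 0.48177802 -0.13629958] [0.04611754 0.04660523] (array([ 0.4816, -0.137 ]), array([0.0136, 0.0143]), np.float64(76.6))
((0.48662540316581726, -0.13829509913921356), 0.02830892987549305)
```

```bash
cat >> h.py <<'E'
def goal(p,yaw):
    s=sense(); r=R.from_quat(s["tool_rot"]); a=np.radians(yaw)
    g=R.from_matrix(np.array([[np.cos(a),np.sin(a),0],[np.sin(a),-np.cos(a),0],[0,0,-1]]))
    x=r.as_matrix()[:2,0]
    print("t",round(s["t"],2),"pos",s["tcp_pos"].round(4),"yaw",np.degrees(np.arctan2(x[1],x[0])).round(2),"gap",round(s["finger_gap"]*85,2),"f",s["force"].round(1),"grip",s["gripper_force"])
    print("turn",np.degrees((r.inv()*g).as_rotvec()).round(2),"shift before turn",(r.inv().apply(np.array(p)-s["tcp_pos"])*1e3).round(1),"after turn",(g.inv().apply(np.array(p)-s["tcp_pos"])*1e3).round(1))
E
python3 -c "
from h import *
goal([.584,.0633,.2],42.5)"
```

```text
t 0.1 pos [ 0.227  -0.5816  0.2384] yaw 21.31 gap 84.92 f [-0.1 -0.3  0.2] grip 0.0
turn [ -0.11  -0.04 -21.19] shift before turn [ 567.  -471.1   39.6] after turn [ 699.  -234.3   38.4]
```

>>> play_rows --rows '[[[0,0,0],[15,-12,0],0],[[0,0,0],[29,-24,1],0],[[0,0,0],[29,-24,2],0],[[0,0,0],[29,-24,2],0],[[0,0,0],[29,-24,2],0],[[0,0,0],[29,-24,2],0],[[0,0,0],[29,-24,2],0],[[0,0,0],[29,-24,2],0],[[0,0,0],[29,-24,2],0],[[0,0,0],[29,-24,2],0],[[0,0,0],[29,-24,2],0],[[0,0,0],[29,-24,2],0]]'

```text
t: 1.1
tcp_pos: [0.4384, -0.202, 0.2181]
tool_rot: [0.983, 0.185, -0.0, -0.0]
force: [0.6, -0.9, 0.0]
finger_gap: 1.004
gripper_force: 0.0
```

>>> play_rows --rows '[[[0,0,0],[29,-24,2],0],[[0,0,0],[29,-24,2],0],[[0,0,0],[29,-24,2],0],[[0,0,0],[29,-24,2],0],[[0,0,0],[29,-24,2],0],[[0,0,0],[29,-24,2],0],[[0,0,0],[29,-24,2],0],[[0,0,0],[24,-21,2],0],[[0,0,-5.3],[6,-6,2],0],[[0,0,-5.3],[0,0,1],0],[[0,0,-5.3],[0,0,0],0],[[0,0,-5.3],[0,0,0],0]]'

```text
t: 2.1
tcp_pos: [0.5838, 0.0632, 0.1986]
tool_rot: [0.931, 0.365, -0.001, -0.0]
force: [0.1, -0.7, -0.2]
finger_gap: 0.997
gripper_force: 0.0
```

```bash
python3 -c "
from h import *
goal([.584,.0633,.082],42.5)"
```

```text
t 2.1 pos [0.5838 0.0632 0.1986] yaw 42.83 gap 84.71 f [ 0.1 -0.7 -0.2] grip 0.0
turn [-0.06  0.06  0.33] shift before turn [  0.3   0.2 116.6] after turn [2.000e-01 1.000e-01 1.166e+02]
```

>>> play_rows --rows '[[[0,0,0],[0,0,20],0],[[0,0,0],[0,0,25],0.2],[[0,0,0],[0,0,25],0.3],[[0,0,0],[0,0,25],0.4],[[0,0,0],[0,0,15],0.5],[[0,0,0],[0,0,7],0.6],[[0,0,0],[0,0,0],1],[[0,0,0],[0,0,0],1],[[0,0,0],[0,0,0],1],[[0,0,0],[0,0,0],1],[[0,0,0],[0,0,0],1]]' --grip_force 25

```text
t: 3.02
tcp_pos: [0.5838, 0.0627, 0.0819]
tool_rot: [0.932, 0.362, -0.0, -0.0]
force: [0.5, -0.4, -11.5]
finger_gap: 0.17
gripper_force: 27.6
```

```bash
python3 -c "
from h import *
goal([.584,.0633,.082],42.5)"
```

```text
t 3.02 pos [0.5838 0.0627 0.0819] yaw 42.5 gap 14.47 f [  0.5  -0.4 -11.5] grip 27.594332993030548
turn [-0.04  0.03  0.  ] shift before turn [ 0.6 -0.3 -0.1] after turn [ 0.6 -0.3 -0.1]
```

>>> play_rows --rows '[[[0,0,0],[0,0,0],1],[[0,0,0],[0,0,0],1],[[0,0,-2],[0,0,0],1],[[0,0,-4],[0,0,0],1],[[0,0,-5],[0,0,0],1],[[0,0,-6],[0,0,0],1],[[0,0,-6],[0,0,0],1],[[0,0,-6],[0,0,0],1],[[0,0,-6],[0,0,0],1],[[0,0,-6],[0,0,0],1],[[0,0,-6],[0,0,0],1],[[0,0,-6],[0,0,0],1]]' --grip_force 60

```text
t: 4.02
tcp_pos: [0.5829, 0.063, 0.082]
tool_rot: [0.671, 0.742, -0.001, -0.001]
force: [-0.0, 1.2, -11.7]
finger_gap: 0.166
gripper_force: 60.6
```

>>> play_rows --rows '[[[0,0,-6],[0,0,0],1],[[0,0,-5],[0,0,0],1],[[0,0,-4],[0,0,0],1],[[0,0,-3],[0,0,0],1],[[0,0,0],[0,0,0],1],[[0,0,0],[0,0,0],1]]'

```text
t: 4.52
tcp_pos: [0.5827, 0.0629, 0.082]
tool_rot: [0.549, 0.836, -0.001, -0.002]
force: [-4.0, 1.7, -11.0]
finger_gap: 0.167
gripper_force: 60.6
```

```bash
python3 -c "
from h import *
goal([.584,.0633,.082],113.4)"
```

```text
t 4.52 pos [0.5827 0.0629 0.082 ] yaw 113.44 gap 14.19 f [ -4.    1.7 -11. ] grip 60.61718165874481
turn [-0.16 -0.1   0.04] shift before turn [-0.2  1.4 -0. ] after turn [-0.2  1.4  0. ]
```

>>> play_rows --rows '[[[0,0,0],[0,0,0],0.5],[[0,0,0],[0,0,0],0.2],[[0,0,0],[0,0,0],0],[[0,0,0],[0,0,-10],0],[[0,0,0],[0,0,-30],0],[[0,0,0],[0,0,-40],0],[[0,0,0],[0,0,-40],0],[[0,0,0],[0,0,-10],0]]'

```text
t: 5.18
tcp_pos: [0.5888, 0.0622, 0.2207]
tool_rot: [0.548, 0.836, 0.004, 0.007]
force: [0.8, -0.5, 1.1]
finger_gap: 1.0
gripper_force: 0.0
```

```bash
python3 - <<'E'
from h import *
c=ray("top",324.3,210,.028); sh=ray("top",326.6,198.3,.014); ss=ray("side",265.7,250,.014)
print(c,sh,ss)
for q in (sh,ss): v=q-c; print(np.degrees(np.arctan2(v[1],v[0])),np.hypot(v[0],v[1]))
# side: fit of ring top ellipse by bbox of projected candidate
print("side proj of centre top",proj("side",c), proj("top",[.583,.0623,.105]))
t=cv2.imread("pics/top0.png"); k=(t.max(2)<90).astype(np.uint8); k[:195]=0;k[230:]=0;k[:,:305]=0;k[:,345:]=0
for cc in cv2.findContours(k,0,2)[0]:
  if cv2.contourArea(cc)>50: (e,r)=cv2.minEnclosingCircle(cc);M=cv2.moments(cc);print(e,r,M['m10']/M['m00'],M['m01']/M['m00'],ray("top",*e,.026))
goal([c[0],c[1],.1],-11)
E
```

```text
[ 0.48287362 -0.13403316  0.028     ] [ 0.51477448 -0.14300546  0.014     ] [ 0.51175872 -0.14947646  0.014     ]
-15.708938166489851 0.03313859954717904
-28.13101123151772 0.03275430550445414
side proj of centre top [251.76062506 243.79486368] [248.94137576 168.93852322]
(323.5479431152344, 209.61643981933594) 9.193352699279785 323.6924208977189 209.90949227373068 [ 0.48400899 -0.13237364  0.026     ]
t 5.18 pos [0.5888 0.0622 0.2207] yaw 113.49 gap 85.01 f [ 0.8 -0.5  1.1] grip 0.0
turn [  0.89  -0.59 124.49] shift before turn [-136.8 -177.   119.3] after turn [-66.5 212.8 120.7]
```

```bash
python3 - <<'E'
from h import *
p,d=snapshot("side"); cv2.imwrite("pics/s1.png",p[:,:,::-1])
goal([.4835,-.1335,.12],159)
E
```

```text
t 5.23 pos [0.5887 0.0622 0.2203] yaw 113.5 gap 85.13 f [-0.1 -0.4  0.7] grip 0.0
turn [  0.57   0.71 -45.5 ] shift before turn [-136.8 -175.9   99. ] after turn [  28.1 -220.4  100.3]
```

>>> play_rows --rows '[[[0,0,0],[-20,-26,5],0],[[0,0,0],[-23,-30,8],0],[[0,0,0],[-23,-30,10],0],[[0,0,0],[-23,-30,10],0],[[0,0,0],[-23,-30,10],0],[[0,0,0],[-25,-30,10],0],[[0,0,-7],[0,0,4],0],[[0,0,-7],[0,0,4],0],[[0,0,-7],[0,0,4],0],[[0,0,-7],[0,0,4],0],[[0,0,-7],[0,0,0],0],[[0.5,0.7,-7],[0,0,0],0]]'

```text
t: 6.23
tcp_pos: [0.4765, -0.1332, 0.1429]
tool_rot: [0.21, 0.978, -0.002, -0.008]
force: [-0.3, 0.0, -0.4]
finger_gap: 0.998
gripper_force: 0.0
```

```bash
python3 - <<'E'
from h import *
p,d=snapshot("side"); t,dt=snapshot("top"); cv2.imwrite("pics/s2.png",p[:,:,::-1]); cv2.imwrite("pics/t2.png",t[:,:,::-1])
P,m=cloud("top",dt); X=P[...,:2]; z=P[...,2]
k=m&(np.linalg.norm(X-[.584,.063],axis=-1)<.022)&(z>.098)&(z<.115); print("shaft",k.sum(),axis(X[k]) if k.sum()>5 else 0)
A=lambda p,u,v: cv2.resize(p[v-25:v+25,u-33:u+33,::-1],(400,300),interpolation=cv2.INTER_CUBIC)
cv2.imwrite("pics/c2.png",np.vstack([np.hstack([A(t,324,205),A(p,255,250)]),np.hstack([A(t,244,165),A(p,275,170)])]))
goal([.4835,-.1335,.012],159)
E
```

```text
shaft 64 (array([0.5845, 0.0636]), array([0.0044, 0.0071]), np.float64(115.7))
t 6.33 pos [ 0.4777 -0.1335  0.1432] yaw 155.48 gap 85.32 f [ 0.5 -0.2  0.2] grip 0.0
turn [-0.44 -0.72 -3.52] shift before turn [ -6.9   3.4 131.1] after turn [ -5.4   2.1 131.2]
```

View pics/c2.png

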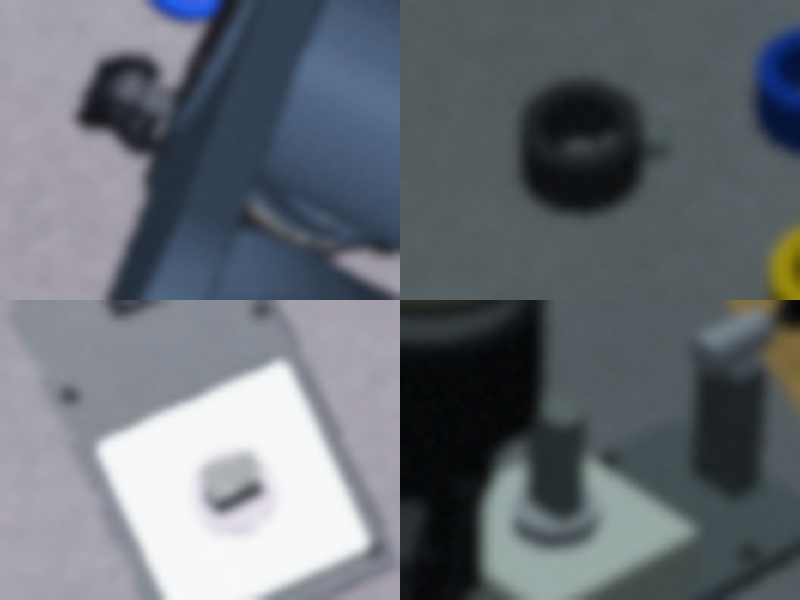

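>>> play_rows --rows '[[[-0.4,-0.7,-4.5],[0,0,0],0],[[0,0,0],[-5,1,20],0],[[0,0,0],[0,0,25],0],[[0,0,0],[0,0,20],0],[[0,0,0],[0,0,0],0]]'

```text
t: 6.75
tcp_pos: [0.4804, -0.1331, 0.0755]
tool_rot: [0.175, 0.985, 0.001, -0.003]
force: [-0.7, 0.5, 0.1]
finger_gap: 1.001
gripper_force: 0.0
```

```bash
python3 - <<'E'
from h import *
p,d=snapshot("side"); t,dt=snapshot("top"); cv2.imwrite("pics/s3.png",p[:,:,::-1])
cv2.imwrite("pics/c3.png",cv2.resize(p[190:290,190:320,::-1],(780,600),interpolation=cv2.INTER_CUBIC))
goal([.4825,-.135,.012],160)
E
```

```text
t 6.85 pos [ 0.482  -0.1339  0.078 ] yaw 159.89 gap 85.04 f [-0.1 -0.3  0.8] grip 0.0
turn [-0.01 -0.14 -0.11] shift before turn [-1.  -0.9 66. ] after turn [-0.8 -0.9 66. ]
```

View pics/c3.png

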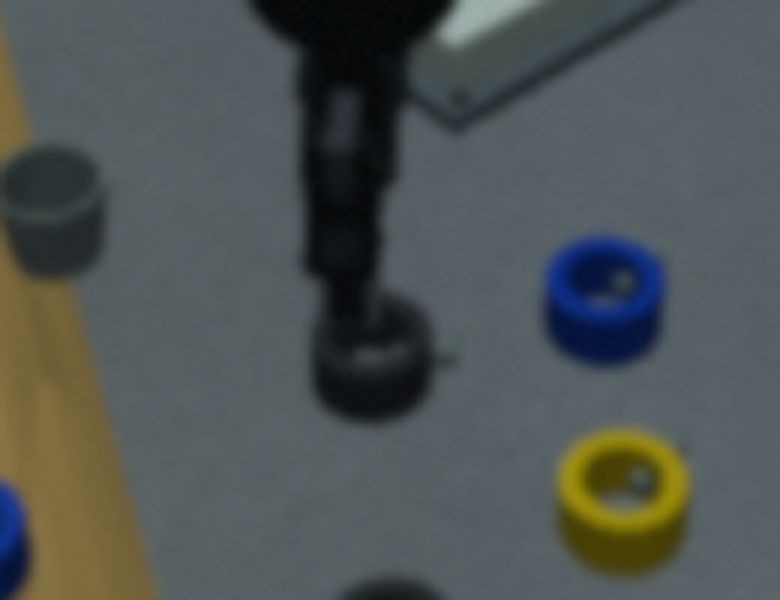

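>>> play_rows --rows '[[[0,0,0],[0,-1,20],0],[[0,0,0],[0,0,22],0],[[0,0,0],[0,0,16],0],[[0,0,0],[0,0,8],0],[[0,0,0],[0,0,0],0.2],[[0,0,0],[0,0,0],0.4],[[0,0,0],[0,0,0],0.6],[[0,0,0],[0,0,0],0.6],[[0,0,0],[0,0,0],0.6],[[0,0,0],[0,0,0],0.6]]' --grip_force 40

```text
t: 7.68
tcp_pos: [0.4829, -0.1354, 0.0139]
tool_rot: [0.174, 0.985, -0.001, 0.001]
force: [0.5, 0.1, 7.3]
finger_gap: 0.554
gripper_force: 41.0
```

```bash
python3 - <<'E'
from h import *
goal([.4825,-.135,.012],160)
p,d=snapshot("side"); cv2.imwrite("pics/c4.png",cv2.resize(p[190:290,190:320,::-1],(780,600),interpolation=cv2.INTER_CUBIC))
E
```

```text
t 7.68 pos [ 0.4829 -0.1354  0.0139] yaw 159.98 gap 47.06 f [0.5 0.1 7.3] grip 40.9730214625597
turn [-0.04  0.11 -0.02] shift before turn [0.5 0.2 1.9] after turn [0.5 0.2 1.9]
```

View pics/c4.png

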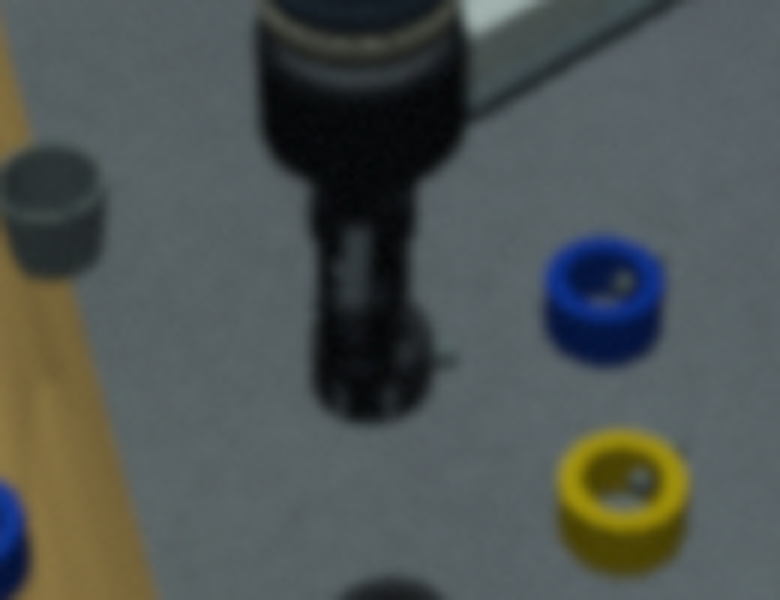

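```bash
python3 - <<'E'
from h import *
c=np.array([.4829,-.1354,.014]); a=np.radians(160)
tx=np.array([np.cos(a),np.sin(a),0])
print(proj("side",c),"px per mm tool x",(proj("side",c+tx*.001)-proj("side",c)))
for y in (-14,-17,-20,-23,-26): b=np.radians(y); print(y,proj("side",c+.034*np.array([np.cos(b),np.sin(b),0])))
goal([.583,.0623,.16],203.4)
E
```

```text
[252.05727817 248.40861893] px per mm tool x [-0.42866111 -0.01640496]
-14 [266.65377665 247.84111765]
-17 [266.67739499 248.40354219]
-20 [266.66092667 248.96750394]
-23 [266.60425424 249.53145435]
-26 [266.50737172 250.09383232]
t 7.73 pos [ 0.4829 -0.1354  0.0139] yaw 159.97 gap 46.64 f [-0.8  0.7  6.5] grip 40.97134402021766
turn [ -0.08   0.1  -43.43] shift before turn [ -26.6  219.9 -146.2] after turn [-170.3  141.6 -146.1]
```

>>> play_rows --rows '[[[0,0,0],[0,0,-8],0.6],[[0,0,0],[0,0,-20],0.6],[[0,0,0],[0,0,-30],0.6],[[0,0,0],[0,0,-30],0.6],[[0,0,0],[0,0,-30],0.6],[[0,0,0],[-2,15,-20],0.6],[[0,0,0],[-3,25,-8],0.6],[[0,0,0],[-4,30,0],0.6],[[0,0,0],[-4,35,0],0.6],[[0,0,0],[-4,35,0],0.6],[[0,0,0],[-4,35,0],0.6],[[0,0,0],[-4,30,0],0.6]]'

```text
t: 8.73
tcp_pos: [0.5759, 0.0513, 0.1589]
tool_rot: [0.173, 0.985, -0.0, -0.0]
force: [1.0, -0.6, -2.5]
finger_gap: 0.55
gripper_force: 41.8
```

>>> play_rows --rows '[[[0,0,-4],[-2,15,0],0.6],[[0,0,-7],[0,0,0],0.6],[[0,0,-7],[0,0,0],0.6],[[0,0,-7],[0,0,0],0.6],[[0,0,-7],[0,0,0],0.6],[[0,0,-7],[0,0,0],0.6],[[0,0,-4.4],[0,0,0],0.6],[[0,0,0],[0,0,0],0.6],[[0,0,0],[0,0,0],0.6]]'

```text
t: 9.48
tcp_pos: [0.5823, 0.0626, 0.1585]
tool_rot: [-0.202, 0.979, 0.0, -0.001]
force: [0.0, 0.4, -2.2]
finger_gap: 0.554
gripper_force: 41.9
```

```bash
python3 - <<'E'
from h import *
p,d=snapshot("side"); t,dt=snapshot("top"); cv2.imwrite("pics/s5.png",p[:,:,::-1]); cv2.imwrite("pics/t5.png",t[:,:,::-1])
cv2.imwrite("pics/c5.png",np.hstack([cv2.resize(q[v-40:v+40,u-27:u+27,::-1],(400,592),interpolation=cv2.INTER_CUBIC) for q,u,v in ((p,275,150),(t,244,160))]))
goal([.583,.0623,.16],203.4)
E
```

```text
t 9.58 pos [0.5825 0.0625 0.1584] yaw -156.69 gap 46.71 f [-0.2 -0.2 -2.1] grip 41.859211195260286
turn [ 0.02 -0.06 -0.09] shift before turn [-0.4 -0.4 -1.6] after turn [-0.4 -0.4 -1.6]
```

View pics/c5.png

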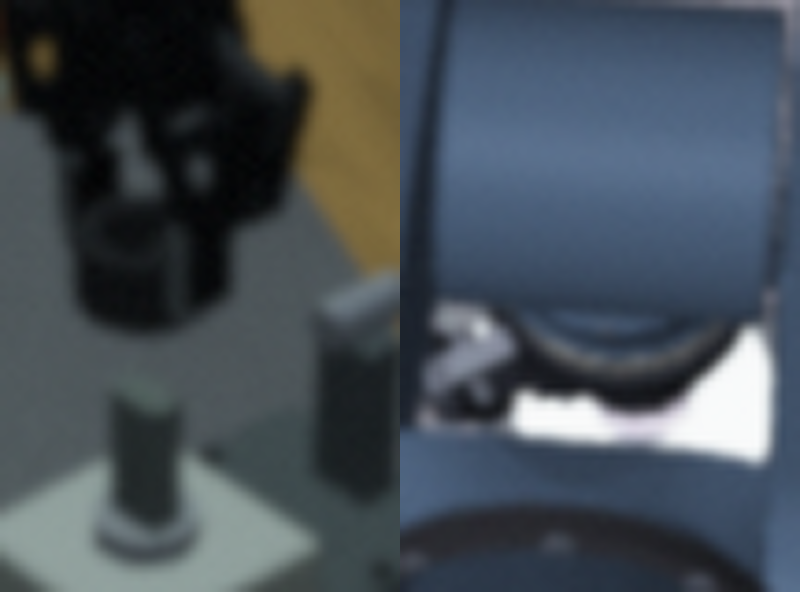

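>>> play_rows --rows '[[[0,0,0],[-0.4,-0.4,8],0.6],[[0,0,0],[0,0,12],0.6],[[0,0,0],[0,0,10],0.6],[[0,0,0],[0,0,6],0.6],[[0,0,0],[0,0,3],0.6],[[0,0,0],[0,0,3],0.6],[[0,0,0],[0,0,3],0.6],[[0,0,0],[0,0,0],0.6]]'

```text
t: 10.25
tcp_pos: [0.5832, 0.0623, 0.1128]
tool_rot: [-0.203, 0.979, 0.0, -0.001]
force: [-0.7, 0.1, -1.5]
finger_gap: 0.546
gripper_force: 41.9
```

```bash
python3 -c "
from h import *
goal([.583,.0623,.091],203.4)"
```

```text
t 10.25 pos [0.5832 0.0623 0.1128] yaw -156.6 gap 46.41 f [-0.7  0.1 -1.5] grip 41.85328597202897
turn [ 0.03 -0.08 -0.  ] shift before turn [ 0.1  0.  21.8] after turn [ 0.1  0.1 21.8]
```

>>> play_rows --rows '[[[0,0,0],[0,0,2],0.6],[[0,0,0],[0,0,2],0.6],[[0,0,0],[0,0,2],0.6],[[0,0,0],[0,0,2],0.6],[[0,0,0],[0,0,0],0.6]]'

```text
t: 10.67
tcp_pos: [0.583, 0.0623, 0.1048]
tool_rot: [-0.203, 0.979, 0.0, -0.001]
force: [0.1, 0.8, -1.8]
finger_gap: 0.549
gripper_force: 41.9
```

```bash
python3 -c "
from h import *
goal([.583,.0623,.091],203.4)"
```

```text
t 10.67 pos [0.583  0.0623 0.1048] yaw -156.6 gap 46.64 f [ 0.1  0.8 -1.8] grip 41.85523917898536
turn [ 0.03 -0.08 -0.  ] shift before turn [-0.  -0.  13.8] after turn [ 0.  -0.  13.8]
```

>>> play_rows --rows '[[[0,0,0],[0,0,3],0.6],[[0,0,0],[0,0,3],0.6],[[0,0,0],[0,0,3],0.6],[[0,0,0],[0,0,3],0.6],[[0,0,0],[0,0,1.8],0.6],[[0,0,0],[0,0,0],0.6],[[0,0,0],[0,0,0],0.6]]'

```text
t: 11.25
tcp_pos: [0.5832, 0.0623, 0.0912]
tool_rot: [-0.203, 0.979, 0.0, -0.001]
force: [0.3, -0.1, -2.5]
finger_gap: 0.546
gripper_force: 41.9
```

```bash
python3 - <<'E'
from h import *
p,d=snapshot("side"); t,dt=snapshot("top")
cv2.imwrite("pics/c6.png",np.hstack([cv2.resize(q[v-40:v+40,u-27:u+27,::-1],(400,592),interpolation=cv2.INTER_CUBIC) for q,u,v in ((p,275,160),(t,244,160))]))
for a in (13,18,23.4,28): b=np.radians(a); print(a,proj("side",np.array([.583,.0623,.091])+.034*np.array([np.cos(b),np.sin(b),0])))
print(proj("side",[.583,.0623,.105]))
goal([.583,.0623,.091],203.4)
E
```

```text
13 [278.94188432 162.31892157]
18 [278.3117101  161.76720079]
23.4 [277.54496295 161.21064396]
28 [276.82632315 160.77203719]
[267.7989045 161.7948365]
t 11.35 pos [0.5834 0.0623 0.0915] yaw -156.6 gap 47.08 f [-0.7 -0.2 -2.3] grip 41.8549426831305
turn [ 0.01 -0.04  0.  ] shift before turn [0.3 0.2 0.5] after turn [0.3 0.2 0.5]
```

View pics/c6.png

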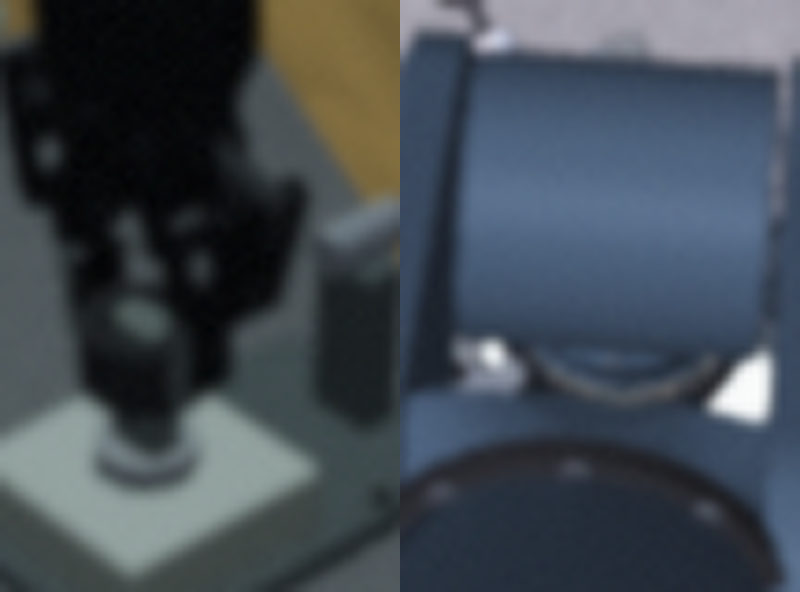

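The picture shows the collar around the shaft at (268,162) in the side view, with its top level with the shaft's end and no contact force. I'll hand it in.

```bash
python3 -c "
from station import *
print(sign_off())"
```

```text
the job is handed in; nothing more can be done
None
```

I turned the shaft so a flat faces the guide tube and handed the job in with the collar held over it, flush with the shaft end and gripped at about 42 N. I estimate its screw within about 6° of the guide tube (11.5° allowed); the finger hid it in the last view, and the hand-in returned no verdict.

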